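Seat the spirit bottle in its block and take off the push-and-turn cap

ROBOT

A 7-joint arm with a two-finger parallel gripper is mounted at the origin on the work surface; the furniture and walls round the work are solid. World frame = base frame: x ahead of the robot, y to its left, z up, the work surface at z = 0. Lengths are in m, angles in rad, forces in N, time in s.
With the tool pointing down it reaches from about 0.4 to 0.9 m from the base axis. Payload 5.5 kg.
Tool frame: the origin (TCP) lies at the very end of the fingers, on their centre line; the grasp point (between the pads) lies 19 mm behind it; x points along the fingers, y is the direction in which the jaws open and shut, and the axes are right-handed (so a half turn about x gives the same grasp; the last joint's range is limited). The gripper opens to 85 mm and grips with 20 to 120 N. Pads are 22 mm wide; open, the fingers measure 114 mm over their backs; the gripper's body (76 mm by 85 mm) begins 54 mm behind the grasp point. The pads swing forward as they close: fully open they stand 13 mm farther back than shut.
Start: joints at [0.263, 0.501, -0.427, 1.55, 0.221, 1.138, -0.21], TCP at [0.65, 0, 0.231] pointing down, gripper open.
Joint ranges: [-2.88, 2.88], [-0.31, 2.03], [-1.54, 1.56], [0.2, 2.42], [-1.41, 4.55], [0.19, 2.02], [-2.57, 2.57]. Speed limits (rad/s): [2.57, 2.57, 3.14, 3.14, 3.14, 3.14, 3.14].

INTERFACE

Orientations are given as [roll, pitch, yaw] about the fixed x, y, z axes, in that order (R = Rz(yaw) Ry(pitch) Rx(roll)).
In Python, from cell import read_state, snapshot, sign_off gives the robot as it stands.
- The arm moves only by the shell command python3 -m pendant 'ROWS' [OPENING]. ROWS is JSON, a list of rows, each a list of 2 entries, a list of its own where there are three numbers: the shift along the tool's x, y, z in units of 40 mm (1.0 is 40 mm), then the turn, a rotation vector about the tool's x, y, z in units of 5 degrees (1.0 is 5 degrees). In form: [[[tx, ty, tz], [wx, wy, wz]], ...]. A call has exactly 5 rows; each row is the pose to reach, as a shift and turn from the pose commanded when the call began, along the tool's axes at that moment; what a row does not reach only later rows make up. A row lasts 1/8 s, in which the tool goes at most 62.5 mm and 10.7 degrees, less where a joint would pass 70% of its speed; a pose out of reach is approached as far as the arm can. A call with a gripper value outside its range is refused whole. OPENING is the opening in per cent of the stroke, from 0 (shut) to 100 (fully open), set as the call begins (- or left out, the last holds). The fingers move at their own pace and stop on an object; the grip force is fixed at half the most. Time passes only in rows, so rows that repeat a pose let the fingers close, or fill a call up. It gives the time, the measured TCP pose, the force and the opening at its end, in the units of the state.
- read_state(): the state, without advancing time (a new reading comes with each control period).
- snapshot(name): name is "scene" or "side" or "wrist"; returns a dict with "image" (400x640x3 uint8, blue, green, red), "depth" (400x640 float32, m along the optical axis (not along the pixel's ray), 0 where there is no reading), "mtx" (3x3 intrinsics, pixels), "k1" (the pictures are not rectified: a ray, as slopes to the right and down, at radius r is drawn at 1 + k1 r^2 times it, then the intrinsics apply), "rvec" (rotation vector, rad) and "tvec" (3), from world to camera coordinates, as OpenCV has them; the wrist camera has in their place "mount" (4x4, takes a point from camera to tool coordinates, whose origin is the TCP and whose axes are the tool frame's). Camera axes: x right, y down, z forward; pixel columns grow to the right and rows downward; lengths in m; the calibration is good to about 2 mm. A picture is of the moment at which its call begins: read the wrist's pose just before it.
- sign_off(): hands the job in, once; it reports no verdict.
The state is a dict: "time": time; "qpos": joint angles; "joint_vel": joint speeds; "joint_torque": joint torques, N m; "tcp_pos": TCP position; "orientation": TCP orientation; "contact_force": force on the tool from outside, world axes, zero at the start; "torque": the same for the moment, N m; "width": finger opening in m.
Only numpy, scipy, OpenCV 4.12 (cv2) and the standard library are available. Lean on these libraries where they do the work, as an engineer would, in place of code of your own. Each camera call takes 0.05 s, during which the arm holds its last target.

TASK

Carry the square amber bottle upright to the wooden bottle block and lower it right down into the square well, still held, so that it cannot turn. Then press its white safety cap down, twist it anticlockwise while it is pressed until it is free, and lift it off. Finish while holding the cap level, straight above the bottle's mouth and a few centimetres clear of it, with the bottle still fully seated in the well; do not disturb the other things on the bench.

Things in the scene. Friction and masses are not known exactly. Their poses are not given: they have to be found in the camera images.
- bottle: square amber bottle with cream labels, loose, 0.25 to 0.47 kg: body 58 x 58 mm with upright flat sides from the base to 96 mm height, a low shoulder to 102 mm, then a round neck 24 mm across that ends at 123 mm. Origin: centre of the underside; z up, x and y square to the flat sides. Closed, the cap's underside is 110 mm and its top 136 mm above the origin
- bottle_mouth (a point): centre of the bottle's mouth, 123 mm above the bottle's origin
- cap: white ribbed push-and-turn cap, loose, 42 g, 49 mm across, 26 mm tall. Origin: centre of its lower rim; z up. Two hooks catch under two neck lugs in 3 mm deep notches; a spring (4 N at rest, +1 N per mm, 7 mm travel) holds it there. Pressed down 4 to 6 mm (8 to 10 N) it turns anticlockwise seen from above; unpressed only 7 degrees. Turned 55 to 125 degrees it lifts off; clockwise is stopped
- cap_top (a point): centre of the cap's top face (which has red arrows), 26 mm above the cap's origin. Even pressed fully down, the cap leaves 7 mm between its lower rim and the top of the bottle's flat body
- holder: bottle block, fixed to the bench: plywood foot 176 x 136 x 12 mm (x, y, z), on it a dark wooden block 110 x 110 x 30 mm (top 42 mm above the bench) with a square well in the middle. Origin: centre of the underside; x and y along the sides. The well is 62 x 62 mm, square to the block, 30 mm deep, with a 4 mm chamfer at its mouth: the bottle fits in any quarter turn, 2 mm to spare each side
- holder_floor (a point): centre of the well's floor, 12 mm above the bench; the bottle's origin comes to rest here
- glue_bottle: yellow glue bottle with an orange nozzle, a bystander, 62 mm across, 212 mm tall, loose; origin at the centre of its underside. It and the amber bottle may have swapped places
- paint_brush: paint brush lying on the bench, a bystander, loose, 42 x 205 x 14 mm; origin at the centre of its underside
- sanding_block: brown sanding block, a bystander, loose, 63 x 111 x 36 mm; origin at the centre of its underside
Not all that is in view belongs to the job. What is shaped like the bottle but green is not meant. Of the things that look like the cap, the smaller one is meant.

How it is judged:
By the outcome, as a careful person would: the job done as asked, in the order asked, and still so for the second after the job is handed in, while the arm keeps its last pose, push and grip.
It also fails if it takes over 58 s, if anything falls off the work surface, if the arm or the gripper's body presses on something with over 40 N, if the wrist force passes 120 N, or if a joint passes its speed limit or range.

## Working session

There is one attempt and no reset: what is moved stays moved. The work goes in short steps, Python scripts to look and compute and a shell command to move; the robot and the scene stay as the last step left them, time stands still between calls to the robot, and variables do not carry over. Pictures are saved under pics/ and viewed, and the job is handed in when it is done.

```bash
mkdir -p pics; ls
cat > h.py <<'E'
import numpy as np, cv2
from cell import read_state, snapshot, sign_off
from scipy.spatial.transform import Rotation as R
def Rt(o): return R.from_euler('xyz',o).as_matrix()
def cam(s,st=None):
    """return Rcw (cam->world), C"""
    if 'mount' in s and s.get('mount') is not None:
        M=np.array(s['mount']); Rw=Rt(st['orientation']); return Rw@M[:3,:3], Rw@M[:3,3]+np.array(st['tcp_pos'])
    r=cv2.Rodrigues(np.array(s['rvec'],float))[0]; return r.T, -r.T@np.array(s['tvec'],float).ravel()
def slopes(s,px):
    px=np.atleast_2d(np.array(px,float)); K=np.array(s['mtx'],float)
    d=np.c_[(px[:,0]-K[0,2])/K[0,0],(px[:,1]-K[1,2])/K[1,1]]; u=d.copy()
    for _ in range(20): u=d/(1+s['k1']*(u**2).sum(1,keepdims=True))
    return u
def plane(s,px,z,st=None):
    Rc,C=cam(s,st); u=slopes(s,px); D=np.c_[u,np.ones(len(u))]@Rc.T
    return C+D*((z-C[2])/D[:,2])[:,None]
def pts(s,px,st=None):
    Rc,C=cam(s,st); px=np.atleast_2d(px).astype(int); d=s['depth'][px[:,1],px[:,0]]
    return C+(np.c_[slopes(s,px),np.ones(len(px))]*d[:,None])@Rc.T
def show():
    s=read_state(); print({k:np.round(v,4).tolist() for k,v in s.items()})
E
python3 - <<'E'
from h import *
show(); st=read_state()
for n in ['scene','side','wrist']:
    s=snapshot(n); cv2.imwrite(f'pics/{n}0.png',s['image']); np.savez(f'{n}0.npz',**s)
    print(n,[k for k in s],s['k1'],np.round(cam(s,st)[1],3),np.round(cam(s,st)[0][:,2],3))
E
```

```text
pics
{'time': 0.0, 'qpos': [0.2632, 0.5019, -0.4268, 1.5514, 0.2208, 1.1383, -0.2103], 'joint_vel': [0.0, -0.0011, 0.0012, 0.0024, -0.0009, 0.0004, -0.0003], 'joint_torque': [0.0002, -56.9524, -5.8165, -28.0939, 0.0107, 0.0121, 0.0], 'tcp_pos': [0.6493, -0.0001, 0.2302], 'orientation': [-1.5865, 1.5688, 3.126], 'contact_force': [0.0774, 0.5588, -0.8224], 'torque': [0.0157, -0.0081, -0.0211], 'width': 0.0854}
scene ['image', 'depth', 'mtx', 'k1', 'rvec', 'tvec'] -0.06741164280078235 [ 0.03  -0.816  0.815] [ 0.444  0.653 -0.614]
side ['image', 'depth', 'mtx', 'k1', 'rvec', 'tvec'] -0.06877567182990005 [ 0.426 -0.751  0.65 ] [ 0.11   0.775 -0.623]
wrist ['image', 'depth', 'mtx', 'k1', 'mount'] -0.03869383368359505 [0.65  0.07  0.373] [-0.002 -0.276 -0.961]
```

View pics/scene0.png

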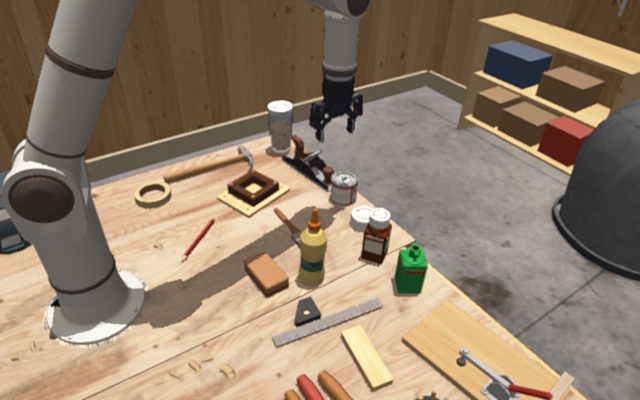

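View pics/side0.png

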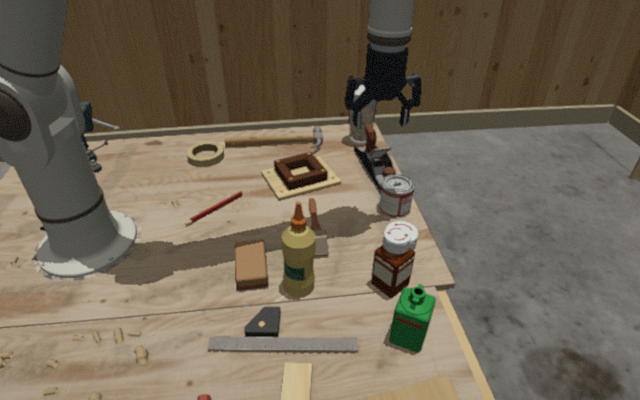

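View pics/wrist0.png

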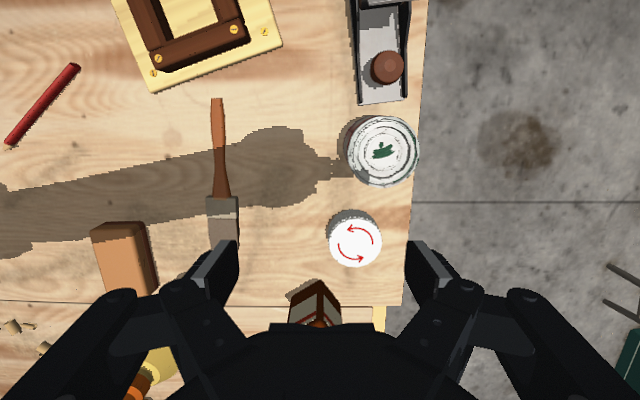

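The amber bottle is at scene (376,240) and side (393,265), with its cap on top. A second white lid lies behind it. The holder is at scene (253,188) and side (300,175), and the glue bottle is near side (298,265). Next I'll measure them.

Run:
```python
from h import *
for n,b in [('scene',(320,190,450,300)),('side',(340,200,470,360))]:
    s=dict(np.load(n+'0.npz'))
    im=s['image'][b[1]:b[3],b[0]:b[2]]
    cv2.imwrite(f'pics/{n}_c.png',cv2.resize(im,None,fx=5 if n=='scene' else 3.7,fy=5 if n=='scene' else 3.7,interpolation=cv2.INTER_CUBIC))
s=dict(np.load('scene0.npz')); cv2.imwrite('pics/hold_s.png',cv2.resize(s['image'][150:230,200:310],None,fx=7,fy=7,interpolation=cv2.INTER_CUBIC))
s=dict(np.load('side0.npz')); cv2.imwrite('pics/hold_d.png',cv2.resize(s['image'][140:210,250:350],None,fx=8,fy=8,interpolation=cv2.INTER_CUBIC))
for n in ['scene','side']:
    s=dict(np.load(n+'0.npz')); vv,uu=np.mgrid[0:400,0:640]; P=pts(s,np.c_[uu.ravel(),vv.ravel()]); 
    im=s['image'].reshape(-1,3).astype(int); ok=(s['depth'].ravel()>0)
    w=ok&(im.min(1)>150)&(P[:,0]>.5)&(P[:,0]<.95)&(P[:,1]<0)&(P[:,1]>-.5)
    t=w&(abs(P[:,2]-.136)<.006); print(n,'cap top',t.sum(),P[t].mean(0),P[t].min(0),P[t].max(0))
    t=w&(P[:,2]<.06)&(P[:,2]>.005); print('lid',t.sum(),np.median(P[t],0),P[t].min(0),P[t].max(0))
```

```text
scene cap top 232 [ 0.63895384 -0.20942941  0.13588471] [ 0.61640078 -0.2323964   0.13025884] [ 0.66555426 -0.1816532   0.13983574]
lid 493 [ 0.66846091 -0.11557213  0.03484168] [ 0.50056648 -0.46828897  0.00525904] [ 0.72801846 -0.01935599  0.05539397]
side cap top 366 [ 0.63895723 -0.20749455  0.13525915] [ 0.61516641 -0.23117425  0.13245699] [ 0.66283751 -0.18367928  0.13779822]
lid 204 [ 0.70975045 -0.08237025  0.03640856] [ 0.66316447 -0.12411853  0.02838337] [ 0.72608947 -0.05796484  0.03913997]
```

View pics/scene_c.png

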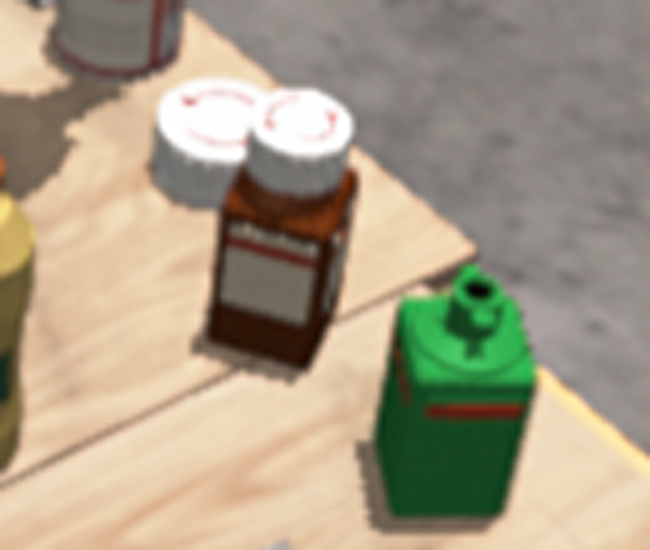

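View pics/side_c.png

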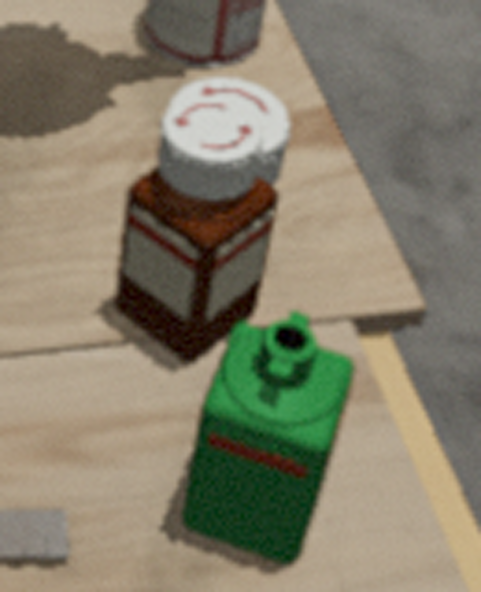

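View pics/hold_s.png

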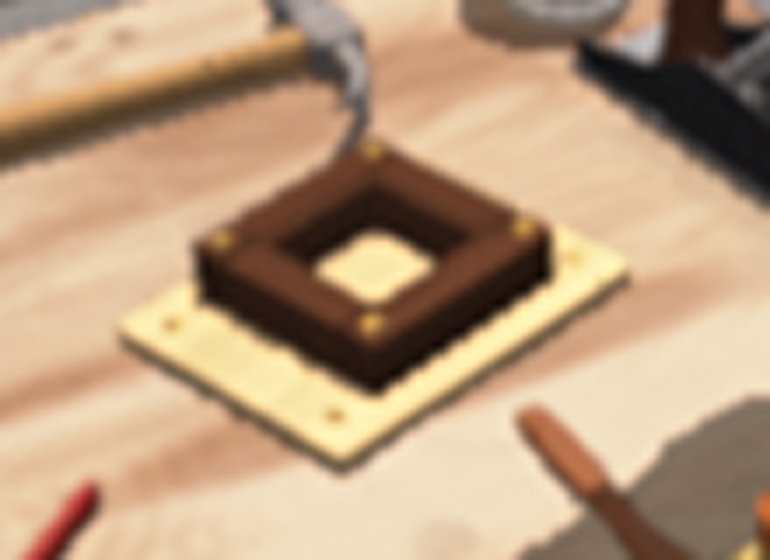

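View pics/hold_d.png

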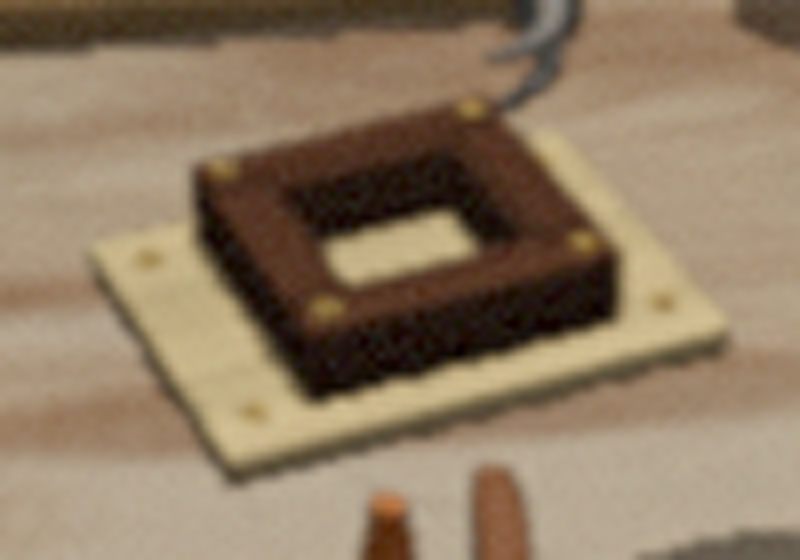

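Run:
```python
from h import *
vv,uu=np.mgrid[0:400,0:640]; U=np.c_[uu.ravel(),vv.ravel()]
def rect(P):
    c,wh,a=cv2.minAreaRect((P[:,:2]*1000).astype(np.float32)); return np.round(c,1),np.round(wh,1),round(a,1)
B=[]
for n in ['scene','side']:
    s=dict(np.load(n+'0.npz')); P=pts(s,U); im=s['image'].reshape(-1,3); hsv=cv2.cvtColor(s['image'],cv2.COLOR_BGR2HSV).reshape(-1,3).astype(int)
    ok=s['depth'].ravel()>0
    er=cv2.erode((ok&(hsv[:,2]<140)).reshape(400,640).astype(np.uint8),None).ravel()>0
    br=ok&(abs(P[:,2]-.042)<.004)&(hsv[:,2]<140)&(P[:,0]>.45)&(P[:,0]<.8)&(P[:,1]>.0)&(P[:,1]<.35)&(hsv[:,1]>90)
    l,L,S,c=cv2.connectedComponentsWithStats(cv2.dilate(br.reshape(400,640).astype(np.uint8),None)); k=1+S[1:,4].argmax(); br&=(L.ravel()==k)
    print(n,'holder',br.sum(),rect(P[br]),P[br].mean(0))
    bo=ok&(P[:,2]>.015)&(P[:,2]<.092)&(np.hypot(P[:,0]-.639,P[:,1]+.208)<.05)
    print('bottle',bo.sum(),rect(P[bo])); B.append(P[bo])
    ct=ok&(abs(P[:,2]-.136)<.004)&(im.min(1)>150)&(np.hypot(P[:,0]-.639,P[:,1]+.208)<.035)
    m=cv2.dilate(ct.reshape(400,640).astype(np.uint8),None); 
    (cx,cy),r=cv2.minEnclosingCircle((P[ct][:,:2]*1000).astype(np.float32)); print('cap',cx,cy,r)
    for nm,c,rad in [('lid',(.705,-.085),.06)]:
        q=ok&(P[:,2]>.03)&(P[:,2]<.05)&(im.min(1)>150)&(np.hypot(P[:,0]-c[0],P[:,1]-c[1])<rad); print(nm,P[q].mean(0),P[q].min(0),P[q].max(0))
    # glue: yellow
    q=ok&(hsv[:,0]>15)&(hsv[:,0]<32)&(hsv[:,1]>90)&(P[:,2]>.02)&(P[:,2]<.22)&(P[:,0]<.62)&(P[:,0]>.35)&(P[:,1]<-.1)&(P[:,1]>-.35);print('glue',P[q].mean(0),P[q].min(0),P[q].max(0))
B=np.vstack(B); print('both',rect(B))
for z in (.03,.05,.07,.085):
    print(z,rect(B[abs(B[:,2]-z)<.01]))
```

```text
scene holder 420 (array([497.9, 182.1]), array([108. , 110.3]), 17.5) [0.501952   0.17882231 0.0413624 ]
bottle 619 (array([ 633.9, -224.7]), array([40.5, 76.7]), 71.2)
cap 639.7959594726562 -207.43373107910156 25.813575744628906
lid [ 0.68651941 -0.09156382  0.03745344] [ 0.65882233 -0.12640181  0.03033305] [ 0.72669317 -0.05846631  0.04208816]
glue [ 0.45313703 -0.20700571  0.10232347] [ 0.38192201 -0.34915004  0.02000699] [ 0.61945145 -0.16380087  0.1645608 ]
side holder 560 (array([499.7, 184.3]), array([107.3, 114.5]), 16.5) [0.50263985 0.17831634 0.04066073]
bottle 1146 (array([ 636.9, -224.8]), array([44.3, 77.8]), 81.0)
cap 639.6235961914062 -206.8702392578125 24.857357025146484
lid [ 0.70545083 -0.08630666  0.03636025] [ 0.66316447 -0.12411853  0.03171532] [ 0.72608947 -0.05796484  0.03913997]
glue [ 0.45750133 -0.20564687  0.09727133] [ 0.35020168 -0.348809    0.02002291] [ 0.61990012 -0.10042625  0.16867861]
both (array([ 636.1, -223.8]), array([46.1, 77.7]), 78.2)
0.03 (array([ 635., -225.]), array([43.2, 77.2]), 75.7)
0.05 (array([ 635.1, -225. ]), array([41.3, 77.1]), 76.5)
0.07 (array([ 635.4, -223.9]), array([43.9, 77.5]), 75.9)
0.085 (array([ 636. , -223.2]), array([45. , 77.3]), 78.2)
```

```bash
cat >> h.py <<'E'
def goto(pos,jaw=None,st=None):
    """print shift/turn units for tool down, jaw axis at angle jaw (deg, world xy) (nearest mod 180)"""
    st=st or read_state(); T=Rt(st['orientation']); p=np.array(st['tcp_pos'])
    sh=T.T@(np.array(pos)-p)/.04
    cur=np.degrees(np.arctan2(T[1,1],T[0,1]))
    if jaw is None: jaw=cur
    best=None
    for k in (-180,0,180,360):
        a=np.radians(jaw+k); y=np.array([np.cos(a),np.sin(a),0]); x=np.array([0,0,-1.]); G=np.c_[x,y,np.cross(x,y)]
        rv=R.from_matrix(T.T@G).as_rotvec(degrees=True)/5
        if best is None or np.linalg.norm(rv)<np.linalg.norm(best): best=rv
    print('t=%.2f'%st['time'],'jaw now %.1f'%cur,'q7 %.3f'%st['qpos'][6],'shift',np.round(sh,3).tolist(),'turn',np.round(best,3).tolist(), 'tcp',np.round(p,4),'F',np.round(st['contact_force'],1),'w %.4f'%st['width'])
E
python3 - <<'E'
from h import *
from scipy.optimize import least_squares
vv,uu=np.mgrid[0:400,0:640]; U=np.c_[uu.ravel(),vv.ravel()]
for n in ['scene','side']:
    s=dict(np.load(n+'0.npz')); P=pts(s,U); ok=s['depth'].ravel()>0
    bo=ok&(P[:,2]>.02)&(P[:,2]<.088)&(np.hypot(P[:,0]-.639,P[:,1]+.208)<.05)
    Q=P[bo][:,:2]
    def f(v):
        a=v[2]; d=Q-v[:2]; c=np.c_[d@[np.cos(a),np.sin(a)],d@[-np.sin(a),np.cos(a)]]
        return abs(c).max(1)-.029
    for a0 in (0,.4,.8,1.2):
        r=least_squares(f,[.6395,-.207,a0],loss='soft_l1',f_scale=.002); print(n,a0,np.round(r.x[:2],4),np.degrees(r.x[2])%90,r.cost)
    q=ok&(P[:,2]>.03)&(P[:,2]<.1)&(np.hypot(P[:,0]-.66,P[:,1]+.33)<.08); print('green',P[q].min(0),P[q].max(0))
goto([.6397,-.207,.2],0)
E
```

```text
scene 0 [ 0.6416 -0.2069] 34.46046407216507 0.0004737652998467638
scene 0.4 [ 0.6416 -0.2069] 34.46046406833579 0.00047376529984676386
scene 0.8 [ 0.6416 -0.2069] 34.46046430865709 0.0004737652998467638
scene 1.2 [ 0.6416 -0.2069] 34.46046407200122 0.0004737652998467639
green [ 0.60411457 -0.37015153  0.03000736] [ 0.67752071 -0.29566174  0.09999913]
side 0 [ 0.6396 -0.2067] 34.25186388254755 0.00030525368231125287
side 0.4 [ 0.6396 -0.2067] 34.25186381811209 0.00030525368231125287
side 0.8 [ 0.6396 -0.2067] 34.25186388185809 0.00030525368231125287
side 1.2 [ 0.6396 -0.2067] 34.251863882809786 0.00030525368231125287
green [ 0.60397711 -0.36913247  0.03001819] [ 0.67819183 -0.29414638  0.09997483]
t=0.15 jaw now -0.0 q7 -0.210 shift [0.762, -0.243, 5.174] turn [-0.0, -0.001, 0.018] tcp [ 0.6495 -0.      0.2305] F [ 0.4  0.1 -0.4] w 0.0851
```

```bash
python3 -m pendant '[[[0,-0.05,0.6],[-1.2,0,0]],[[0,-0.1,1.8],[-3,0,0]],[[0,-0.15,3.2],[-5,0,0]],[[0,-0.2,4.5],[-6.3,0,0]],[[0,-0.24,5.18],[-6.86,0,0]]]' 100; python3 -m pendant '[[[0,0,0],[0,0,0]],[[0,0,0],[0,0,0]],[[0,0,0],[0,0,0]],[[0,0,0],[0,0,0]],[[0,0,0],[0,0,0]]]'
python3 - <<'E'
from h import *
goto([.640,-.207,.067],34.3)
st=read_state(); s=snapshot('wrist'); cv2.imwrite('pics/w1.png',s['image'])
E
```

```text
time: 0.78
tcp_pos: [0.6392, -0.2121, 0.2305]
orientation: [-1.385, 1.569, -2.36]
contact_force: [0.1, 1.2, -0.6]
width: 0.0853
time: 1.4
tcp_pos: [0.6406, -0.2063, 0.2314]
orientation: [0.956, 1.571, -0.015]
contact_force: [-0.5, -0.5, 0.0]
width: 0.0854
t=1.40 jaw now 34.4 q7 0.666 shift [4.111, -0.023, 0.005] turn [0.014, 0.001, -0.001] tcp [ 0.6406 -0.2063  0.2314] F [-0.5 -0.5  0. ] w 0.0854
```

View pics/w1.png

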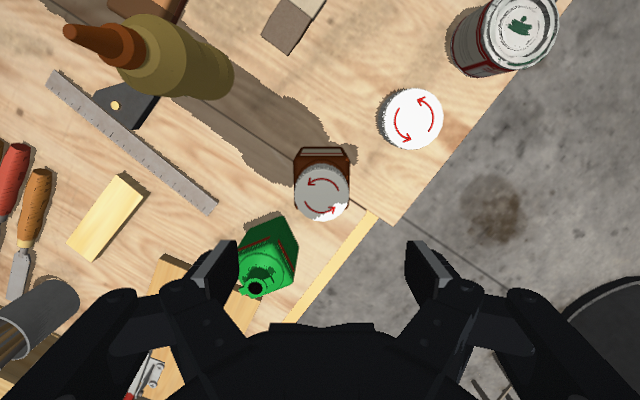

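The wrist view shows the amber bottle's cap at (322,190), square to the jaws and centred between the fingers. The green one is clear. Descending.

```bash
python3 -m pendant '[[[0.7,-0.02,0],[0,0,0]],[[1.6,-0.02,0],[0,0,0]],[[2.6,-0.02,0],[0,0,0]],[[3.3,-0.02,0],[0,0,0]],[[3.6,-0.02,0],[0,0,0]]]'; python3 -m pendant '[[[0.15,0,0],[0,0,0]],[[0.3,0,0],[0,0,0]],[[0.42,0,0],[0,0,0]],[[0.48,0,0],[0,0,0]],[[0.48,0,0],[0,0,0]]]'
python3 - <<'E'
from h import *
goto([.640,-.207,.067],34.3)
for n in ['side','scene']:
    s=snapshot(n); cv2.imwrite(f'pics/{n}2.png',cv2.resize(s['image'][170:320,300:500],None,fx=4,fy=4))
E
```

```text
time: 2.08
tcp_pos: [0.6385, -0.2072, 0.0853]
orientation: [-2.497, 1.568, 2.814]
contact_force: [-0.5, -0.3, -0.2]
width: 0.0856
time: 2.7
tcp_pos: [0.6398, -0.2077, 0.0682]
orientation: [0.596, 1.571, -0.376]
contact_force: [1.2, -0.1, 0.5]
width: 0.0855
t=2.70 jaw now 34.3 q7 0.599 shift [0.03, 0.014, -0.011] turn [0.0, 0.001, -0.001] tcp [ 0.6398 -0.2077  0.0682] F [ 1.2 -0.1  0.5] w 0.0855
```

View pics/side2.png

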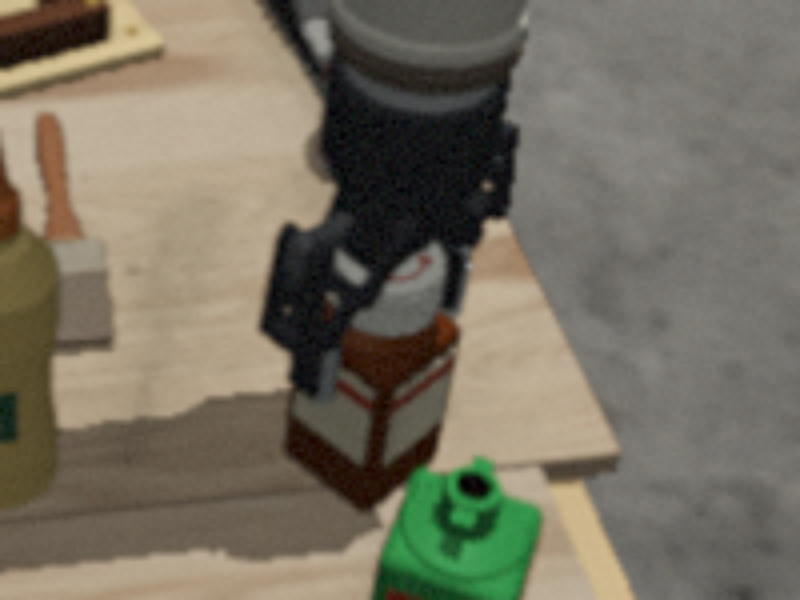

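Side view: the fingers straddle the upper body and the gripper body is clear above the cap. Closing now, then a small test lift.

```bash
python3 -m pendant '[[[0,0,0],[0,0,0]],[[0,0,0],[0,0,0]],[[0,0,0],[0,0,0]],[[0,0,0],[0,0,0]],[[0,0,0],[0,0,0]]]' 0; python3 -m pendant '[[[0,0,0],[0,0,0]],[[0,0,0],[0,0,0]],[[-0.1,0,0],[0,0,0]],[[-0.3,0,0],[0,0,0]],[[-0.5,0,0],[0,0,0]]]';  python3 - <<'E'
from h import *
goto([.640,-.207,.2],17)
for n in ['side','scene']:
    s=snapshot(n); cv2.imwrite(f'pics/{n}3.png',cv2.resize(s['image'][170:320,300:500],None,fx=4,fy=4))
E
```

```text
time: 3.42
tcp_pos: [0.6409, -0.2076, 0.0691]
orientation: [0.84, 1.568, -0.132]
contact_force: [1.4, 0.2, 6.1]
width: 0.057
time: 4.05
tcp_pos: [0.6389, -0.2076, 0.0878]
orientation: [-2.412, 1.569, 2.899]
contact_force: [-0.4, -0.5, -4.3]
width: 0.0569
t=4.05 jaw now 34.3 q7 0.608 shift [-2.806, 0.028, -0.0] turn [3.459, -0.013, 0.016] tcp [ 0.6389 -0.2076  0.0878] F [-0.4 -0.5 -4.3] w 0.0569
```

View pics/side3.png

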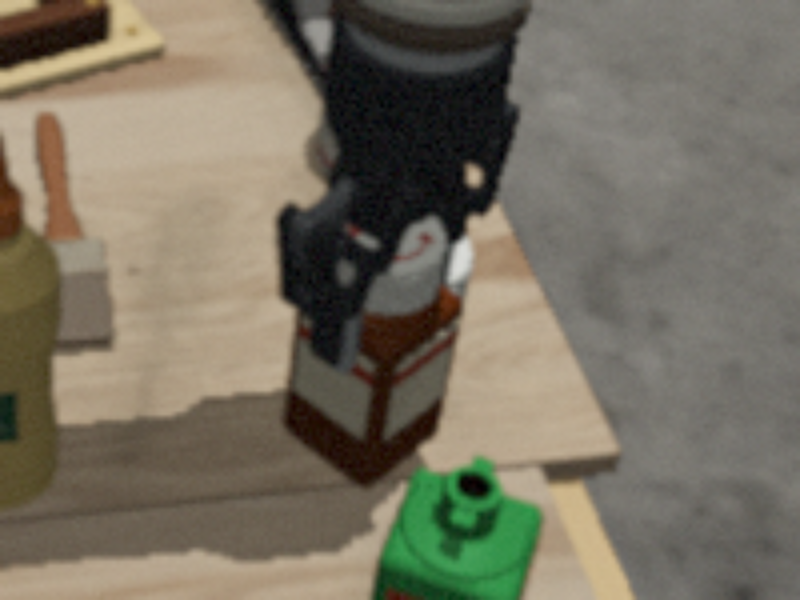

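View pics/scene3.png

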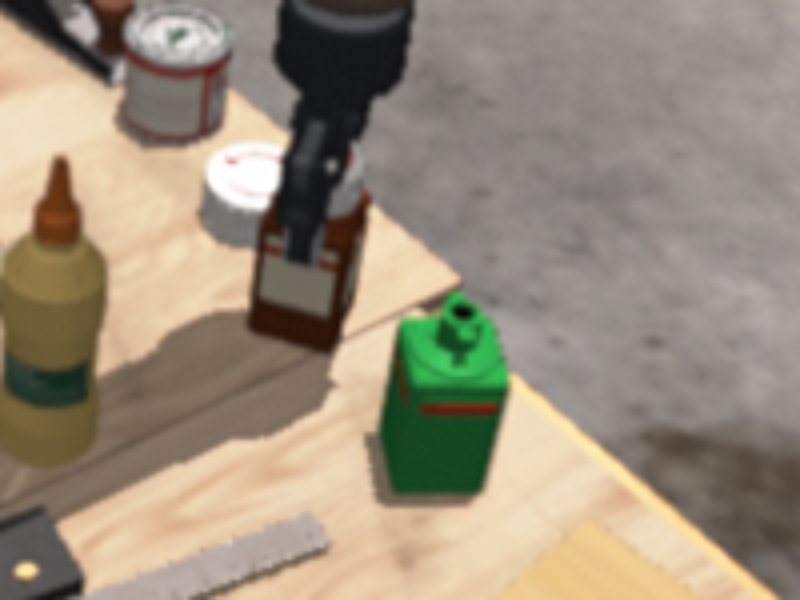

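Both views show the bottle upright and clear of the bench, with about 4 N of load on the wrist. Lifting.

```bash
python3 -m pendant '[[[-0.3,0,0],[0,0,0]],[[-0.9,0,0],[0,0,0]],[[-1.7,0,0],[0,0,0]],[[-2.5,0,0],[0,0,0]],[[-2.8,0.03,0],[0,0,0]]]';  python3 - <<'E'
from h import *
goto([.499,.183,.2],17)
E
```

```text
time: 4.78
tcp_pos: [0.6421, -0.2072, 0.2031]
orientation: [0.654, 1.567, -0.318]
contact_force: [-0.1, 0.2, -4.1]
width: 0.0568
t=4.78 jaw now 34.3 q7 0.654 shift [0.05, 2.541, -10.075] turn [3.459, 0.033, -0.035] tcp [ 0.6421 -0.2072  0.2031] F [-0.1  0.2 -4.1] w 0.0568
```

```bash
python3 -m pendant '[[[0,0.08,-0.3],[0,0,0]],[[0,0.25,-1],[0.3,0,0]],[[0,0.5,-2],[0.7,0,0]],[[0,0.77,-3.1],[1.1,0,0]],[[0,1.04,-4.2],[1.5,0,0]]]'; python3 -m pendant '[[[0,0.28,-1.1],[0.4,0,0]],[[0,0.55,-2.2],[0.8,0,0]],[[0,0.85,-3.3],[1.2,0,0]],[[0,1.1,-4.3],[1.6,0,0]],[[0,1.25,-4.9],[1.8,0,0]]]'; python3 -m pendant '[[[0,0,0],[0,0,0]],[[0,0,0],[0,0,0]],[[0,0,0],[0,0,0]],[[0,0,0],[0,0,0]],[[0,0,0],[0,0,0]]]'
python3 - <<'E'
from h import *
goto([.499,.183,.2],17)
E
```

```text
time: 5.4
tcp_pos: [0.5781, -0.0424, 0.1982]
orientation: [-2.325, 1.567, 2.855]
contact_force: [0.5, -0.1, -5.0]
width: 0.0572
time: 6.02
tcp_pos: [0.5337, 0.1561, 0.1986]
orientation: [-2.062, 1.567, 2.964]
contact_force: [0.5, 0.1, -3.9]
width: 0.0566
time: 6.65
tcp_pos: [0.5368, 0.1522, 0.2001]
orientation: [0.614, 1.571, -0.647]
contact_force: [0.4, -0.5, -4.1]
width: 0.057
t=6.65 jaw now 17.7 q7 -0.225 shift [0.002, -0.666, -1.022] turn [0.148, 0.0, -0.0] tcp [0.5368 0.1522 0.2001] F [ 0.4 -0.5 -4.1] w 0.0570
```

Run:
```python
from h import *
st=read_state(); s=snapshot('wrist'); cv2.imwrite('pics/w4.png',s['image']); np.savez('w4.npz',st_o=st['orientation'],st_p=st['tcp_pos'],**s)
```

```text
(no output)
```

View pics/w4.png

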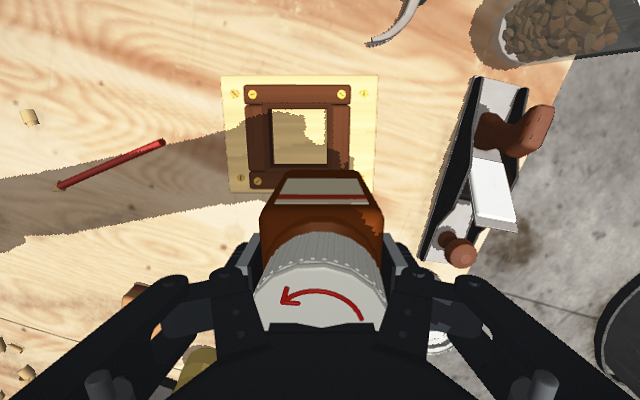

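The wrist view shows the block square to the bottle, with its top corners near (245,85) and (351,85) and the well at about (300,136). I'll locate it from these edges.

Run:
```python
from h import *
s=dict(np.load('w4.npz')); st={'orientation':s['st_o'],'tcp_pos':s['st_p']}
im=s['image']; cv2.imwrite('pics/w4c.png',cv2.resize(im[60:200,210:390],None,fx=4.3,fy=4.3,interpolation=cv2.INTER_CUBIC))
h=cv2.cvtColor(im,cv2.COLOR_BGR2HSV)
vv,uu=np.mgrid[60:175,215:385]; U=np.c_[uu.ravel(),vv.ravel()]
P=pts(s,U,st); print('floor z',np.median(P[(abs(U[:,0]-300)<8)&(abs(U[:,1]-140)<8)],0))
m=(abs(P[:,2]-.042)<.005)&(h[U[:,1],U[:,0],2]<170)
Q=plane(s,U[m],.042,st)[:,:2]*1000
print(m.sum(),cv2.minAreaRect(Q.astype(np.float32)), np.median(P[m][:,2]))
for v in (100,115,130,145,160):
    print(v,[ (u,h[v,u,2]) for u in range(238,280,2)],'\n   ',[ (u,h[v,u,2]) for u in range(322,360,2)])
```

```text
floor z [0.50096053 0.18275826 0.01241592]
5437 ((497.23193359375, 194.0494384765625), (109.42057800292969, 91.49658966064453), 17.711217880249023) 0.041982224123882694
100 [(238, np.uint8(254)), (240, np.uint8(254)), (242, np.uint8(255)), (244, np.uint8(148)), (246, np.uint8(119)), (248, np.uint8(120)), (250, np.uint8(122)), (252, np.uint8(119)), (254, np.uint8(118)), (256, np.uint8(121)), (258, np.uint8(122)), (260, np.uint8(122)), (262, np.uint8(122)), (264, np.uint8(121)), (266, np.uint8(122)), (268, np.uint8(122)), (270, np.uint8(122)), (272, np.uint8(122)), (274, np.uint8(121)), (276, np.uint8(122)), (278, np.uint8(122))] 
    [(322, np.uint8(125)), (324, np.uint8(126)), (326, np.uint8(128)), (328, np.uint8(128)), (330, np.uint8(128)), (332, np.uint8(128)), (334, np.uint8(128)), (336, np.uint8(128)), (338, np.uint8(127)), (340, np.uint8(126)), (342, np.uint8(125)), (344, np.uint8(126)), (346, np.uint8(128)), (348, np.uint8(123)), (350, np.uint8(184)), (352, np.uint8(255)), (354, np.uint8(254)), (356, np.uint8(254)), (358, np.uint8(254))]
115 [(238, np.uint8(252)), (240, np.uint
[... 2764 characters left out ...]
8(68)), (254, np.uint8(68)), (256, np.uint8(69)), (258, np.uint8(69)), (260, np.uint8(68)), (262, np.uint8(69)), (264, np.uint8(64)), (266, np.uint8(61)), (268, np.uint8(60)), (270, np.uint8(43)), (272, np.uint8(36)), (274, np.uint8(122)), (276, np.uint8(171)), (278, np.uint8(171))] 
    [(322, np.uint8(176)), (324, np.uint8(176)), (326, np.uint8(161)), (328, np.uint8(59)), (330, np.uint8(60)), (332, np.uint8(66)), (334, np.uint8(69)), (336, np.uint8(69)), (338, np.uint8(68)), (340, np.uint8(86)), (342, np.uint8(123)), (344, np.uint8(126)), (346, np.uint8(135)), (348, np.uint8(104)), (350, np.uint8(183)), (352, np.uint8(175)), (354, np.uint8(250)), (356, np.uint8(255)), (358, np.uint8(254))]
```

View pics/w4c.png

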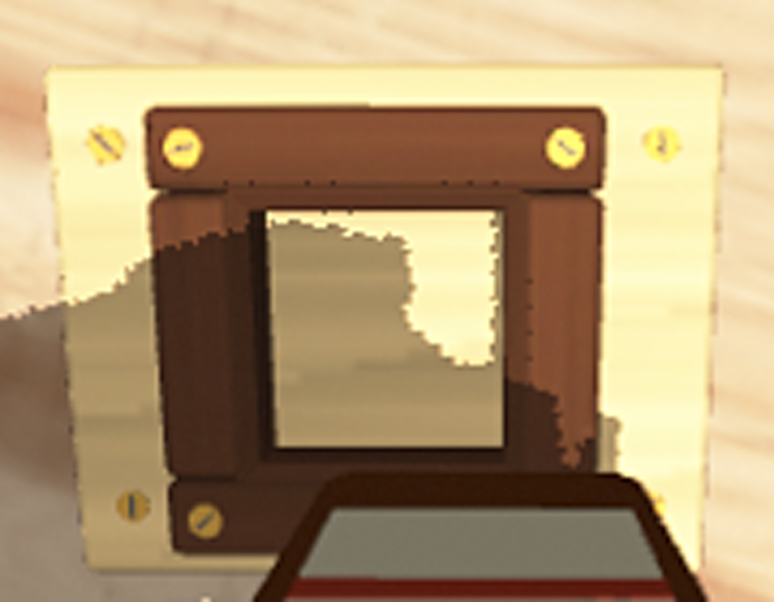

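Run:
```python
from h import *
s=dict(np.load('w4.npz')); st={'orientation':s['st_o'],'tcp_pos':s['st_p']}
a=plane(s,[(252.3,94.4),(341.4,94.4),(257.4,180.9)],.042,st); print(a, 'centre',(a[1]+a[2])/2,'yaw',np.degrees(np.arctan2(*(a[1]-a[0])[1::-1])), np.degrees(np.arctan2(*(a[2]-a[0])[1::-1])))
f=plane(s,[(272.8,108.8),(327,108.8),(274,164),(327,164)],.012,st); print(f,f.mean(0))
f=plane(s,[(234.4,93.5),(364,93.5),(241,177.7)],.012,st); print('foot screws',(f[1]+f[2])/2)
# bottle in hand: label/body front face points
vv,uu=np.mgrid[178:200,280:360]; P=pts(s,np.c_[uu.ravel(),vv.ravel()],st)
T=Rt(st['orientation']); L=(P-st['tcp_pos'])@T; print('face tool z: ',np.percentile(L[:,2],[5,50,95])*1e3,'x',np.percentile(L[:,0],[1,50,99])*1e3)
A=np.c_[L[:,:2],np.ones(len(L))]; c=np.linalg.lstsq(A,L[:,2],rcond=None)[0]; print('tilt/yaw',np.degrees(c[:2]), 'T cols',np.round(T,3).tolist())
goto([.500,.1845,.2],17.7)
```

```text
[[0.44300303 0.21522948 0.042     ]
 [0.52910295 0.24257223 0.042     ]
 [0.47036391 0.1293452  0.042     ]] centre [0.49973343 0.18595871 0.042     ] yaw 17.61828748469099 -72.32923854697681
[[0.46174011 0.20682555 0.012     ]
 [0.51998874 0.22536148 0.012     ]
 [0.47961284 0.14644662 0.012     ]
 [0.53947958 0.16557586 0.012     ]] [0.50020532 0.18605238 0.012     ]
foot screws [0.50004599 0.18593675 0.012     ]
face tool z:  [-30.03004262 -29.72953016 -29.35447006] x [-12.25577288   8.03217333  35.51052814]
tilt/yaw [ 5.00852501 -0.70611915] T cols [[0.0, 0.952, 0.305], [-0.0, 0.305, -0.952], [-1.0, 0.0, 0.0]]
t=6.70 jaw now 17.8 q7 -0.225 shift [0.003, -0.631, -1.046] turn [0.011, 0.0, -0.001] tcp [0.5368 0.1523 0.2001] F [ 0.1 -0.4 -2.9] w 0.0567
```

Run:
```python
from h import *
s=dict(np.load('w4.npz')); st={'orientation':s['st_o'],'tcp_pos':s['st_p']}
vv,uu=np.mgrid[180:228,290:345]; P=pts(s,np.c_[uu.ravel(),vv.ravel()],st)
T=Rt(st['orientation']); L=(P-st['tcp_pos'])@T
for v in range(176,232,4):
    q=(pts(s,[(u,v) for u in range(290,345,6)],st)-st['tcp_pos'])@T; print(v,np.round(np.median(q,0)*1e3,1), np.round(q[[0,-1],2]*1e3,1))
goto([.5002,.1853,.12],17.7)
```

```text
176 [ 40.3  -3.  -29.7] [-29.7 -29.8]
180 [ 28.1  -2.8 -29.8] [-29.7 -29.8]
184 [ 17.9  -2.7 -29.8] [-29.8 -30. ]
188 [  8.7  -2.5 -29.8] [-29.8 -29.9]
192 [  0.8  -2.4 -29.7] [-29.9 -29.9]
196 [ -6.7  -2.3 -29.7] [-29.9 -29.5]
200 [-13.   -0.4 -29.5] [-29.6 -29.6]
204 [-18.   -2.1 -29.1] [-29.3 -29.2]
208 [-22.5  -2.1 -28.7] [-28.7 -28.9]
212 [-25.4  -2.  -27.8] [-27.9 -28. ]
216 [-26.6  -2.  -26.4] [-25.9 -26.4]
220 [-28.5  -2.  -25.3] [-24.3 -24.5]
224 [-29.4  -2.  -23.8] [-23.  -23.8]
228 [-30.3  -2.  -22.3] [-21.6 -22.2]
t=6.70 jaw now 17.8 q7 -0.225 shift [2.003, -0.621, -1.064] turn [0.011, 0.0, -0.001] tcp [0.5368 0.1523 0.2001] F [ 0.1 -0.4 -2.9] w 0.0567
```

The bottle is held upright and square. Moving over the well, then down to just above its mouth.

```bash
python3 -m pendant '[[[0,-0.15,-0.25],[0,0,0]],[[0,-0.35,-0.6],[0,0,0]],[[0,-0.53,-0.9],[0,0,0]],[[0,-0.62,-1.06],[0,0,0]],[[0,-0.62,-1.06],[0,0,0]]]'; python3 -m pendant '[[[0.2,0,0],[0,0,0]],[[0.7,0,0],[0,0,0]],[[1.3,0,0],[0,0,0]],[[1.8,0,0],[0,0,0]],[[2.0,0,0],[0,0,0]]]'; python3 -m pendant '[[[0,0,0],[0,0,0]],[[0,0,0],[0,0,0]],[[0,0,0],[0,0,0]],[[0,0,0],[0,0,0]],[[0,0,0],[0,0,0]]]'
python3 - <<'E'
from h import *
goto([.5002,.1853,.081],17.7)
E
```

```text
time: 7.32
tcp_pos: [0.4996, 0.1863, 0.2003]
orientation: [1.197, 1.57, -0.062]
contact_force: [1.7, -1.2, -4.4]
width: 0.0567
time: 7.95
tcp_pos: [0.4995, 0.1846, 0.1184]
orientation: [-1.557, 1.568, -2.818]
contact_force: [-0.8, -0.5, -3.0]
width: 0.057
time: 8.57
tcp_pos: [0.5002, 0.1856, 0.1204]
orientation: [1.399, 1.57, 0.139]
contact_force: [0.2, -0.7, -4.2]
width: 0.0568
t=8.57 jaw now 17.8 q7 -0.370 shift [0.985, -0.004, 0.006] turn [0.02, 0.001, -0.006] tcp [0.5002 0.1856 0.1204] F [ 0.2 -0.7 -4.2] w 0.0568
```

Now I'll go in slowly and watch the force.

```bash
python3 -m pendant '[[[0.1,0,0],[0,0,0]],[[0.2,0,0],[0,0,0]],[[0.3,0,0],[0,0,0]],[[0.4,0,0],[0,0,0]],[[0.5,0,0],[0,0,0]]]'; python3 -m pendant '[[[0.08,0,0],[0,0,0]],[[0.16,0,0],[0,0,0]],[[0.24,0,0],[0,0,0]],[[0.32,0,0],[0,0,0]],[[0.36,0,0],[0,0,0]]]'
python3 - <<'E'
from h import *
goto([.5002,.1853,.080],17.7)
s=snapshot('scene'); cv2.imwrite('pics/sc5.png',cv2.resize(s['image'][90:240,170:370],None,fx=4,fy=4))
E
```

```text
time: 9.2
tcp_pos: [0.5, 0.1856, 0.0997]
orientation: [-1.881, 1.571, -3.141]
contact_force: [0.3, -1.3, -4.3]
width: 0.0565
time: 9.82
tcp_pos: [0.5, 0.1855, 0.0855]
orientation: [-1.604, 1.571, -2.864]
contact_force: [-0.1, 0.6, -4.6]
width: 0.057
t=9.82 jaw now 17.8 q7 -0.403 shift [0.137, 0.003, 0.007] turn [0.021, -0.0, 0.002] tcp [0.5    0.1855 0.0855] F [-0.1  0.6 -4.6] w 0.0570
```

View pics/sc5.png

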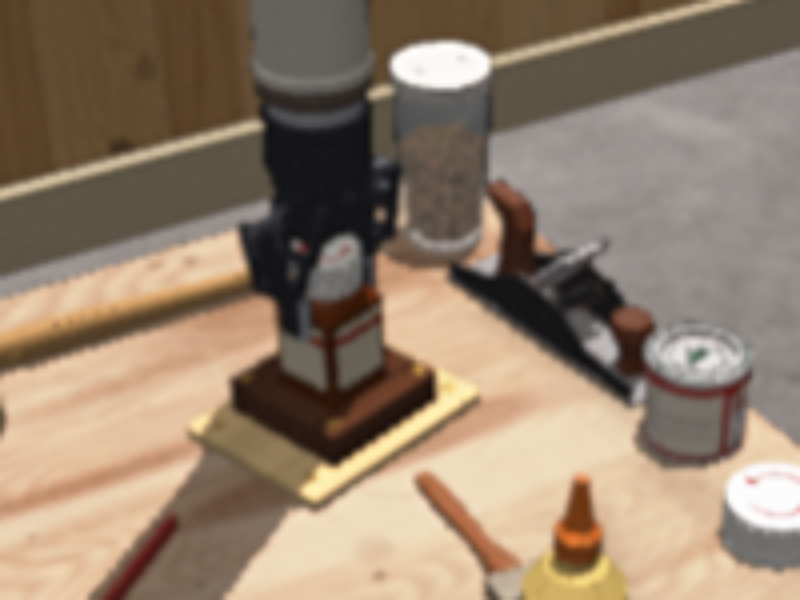

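The scene view shows the bottle well into the well, with no contact force. About 5 mm is left, so I'll go on until the floor pushes back.

```bash
python3 -m pendant '[[[0.04,0,0],[0,0,0]],[[0.08,0,0],[0,0,0]],[[0.11,0,0],[0,0,0]],[[0.14,0,0],[0,0,0]],[[0.14,0,0],[0,0,0]]]'; python3 -m pendant '[[[0.01,0,0],[0,0,0]],[[0.02,0,0],[0,0,0]],[[0.03,0,0],[0,0,0]],[[0.04,0,0],[0,0,0]],[[0.04,0,0],[0,0,0]]]'
```

```text
time: 10.5
tcp_pos: [0.5001, 0.1859, 0.0812]
orientation: [0.424, 1.57, -0.836]
contact_force: [-4.2, -0.1, 6.9]
width: 0.0572
time: 11.12
tcp_pos: [0.5001, 0.1862, 0.081]
orientation: [0.276, 1.57, -0.984]
contact_force: [-6.4, -2.0, 20.3]
width: 0.0571
```

The floor has been reached: the force has risen to +20 N at TCP z 0.081, which fits full seating (0.0807 expected). I'll back the push off slightly, open and rise.

```bash
python3 -m pendant '[[[-0.04,0,0],[0,0,0]],[[-0.04,0,0],[0,0,0]],[[-0.04,0,0],[0,0,0]],[[-0.04,0,0],[0,0,0]],[[-0.04,0,0],[0,0,0]]]' 100; python3 -m pendant '[[[0,0,0],[0,0,0]],[[0,0,0],[0,0,0]],[[-0.5,0,0],[0,0,0]],[[-1.5,0,0],[0,0,0]],[[-2.5,0,0],[0,0,0]]]';python3 -m pendant '[[[-0.5,0,0],[0,0,0]],[[-1,0,0],[0,0,0]],[[-1.2,0,0],[0,0,0]],[[-1.2,0,0],[0,0,0]],[[-1.2,0,0],[0,0,0]]]'
python3 - <<'E'
from h import *
for n,b in [('scene',(90,170)),('side',(90,220))]:
    s=snapshot(n); cv2.imwrite(f'pics/{n}6.png',cv2.resize(s['image'][b[0]:b[0]+150,b[1]:b[1]+200],None,fx=4,fy=4)); np.savez(n+'6.npz',**s)
st=read_state(); s=snapshot('wrist'); cv2.imwrite('pics/w6.png',s['image']); np.savez('w6.npz',st_o=st['orientation'],st_p=st['tcp_pos'],**s)
goto([.5,.186,.121],17.7)
E
```

```text
time: 11.75
tcp_pos: [0.5, 0.1855, 0.0799]
orientation: [-1.935, 1.57, 3.088]
contact_force: [0.3, -0.2, -0.2]
width: 0.0854
time: 12.38
tcp_pos: [0.4997, 0.1855, 0.1809]
orientation: [-1.882, 1.57, -3.142]
contact_force: [1.0, -0.4, 1.1]
width: 0.0855
time: 13.0
tcp_pos: [0.4995, 0.1853, 0.2272]
orientation: [-1.599, 1.569, -2.859]
contact_force: [-0.2, 0.2, 0.3]
width: 0.0857
t=13.15 jaw now 17.8 q7 -0.279 shift [2.657, 0.017, -0.011] turn [0.022, -0.002, 0.017] tcp [0.4996 0.1854 0.2273] F [-0.2  0.9 -0.3] w 0.0851
```

View pics/scene6.png

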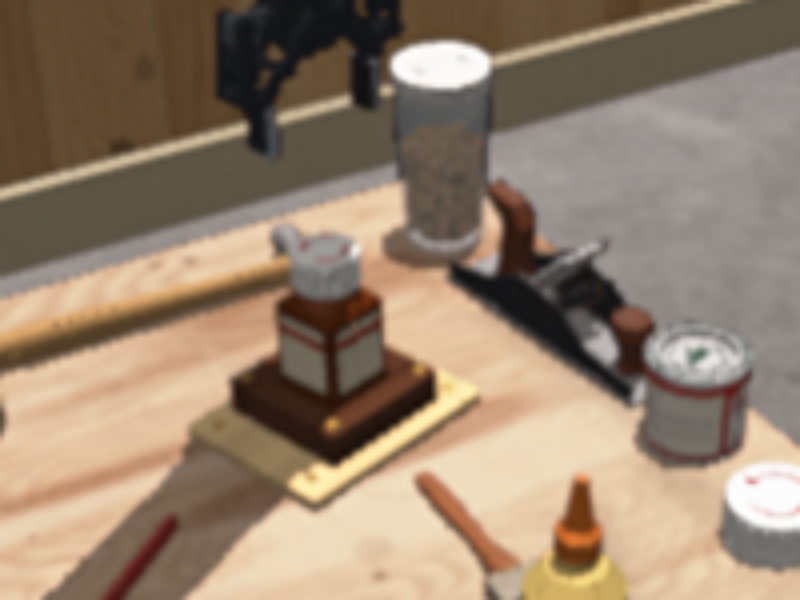

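View pics/w6.png

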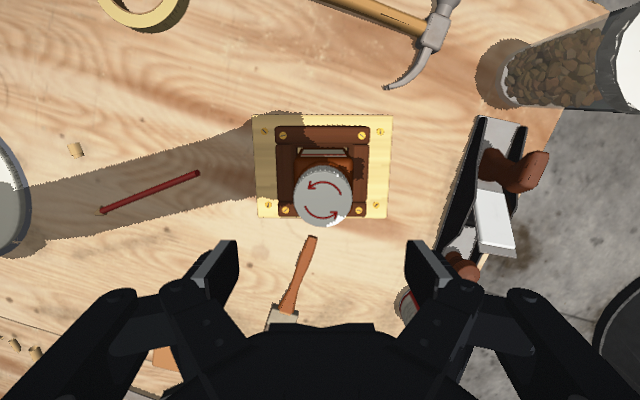

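Run:
```python
from h import *
vv,uu=np.mgrid[0:400,0:640]; U=np.c_[uu.ravel(),vv.ravel()]
for n in ['scene','side','w']:
    s=dict(np.load(n+'6.npz')); st={'orientation':s['st_o'],'tcp_pos':s['st_p']} if n=='w' else None
    P=pts(s,U,st); ok=s['depth'].ravel()>0; im=s['image'].reshape(-1,3)
    t=ok&(abs(P[:,2]-.147)<.008)&(np.hypot(P[:,0]-.5,P[:,1]-.186)<.04)
    zz=np.median(P[t&(np.hypot(P[:,0]-.5,P[:,1]-.186)<.015)][:,2]); t&=abs(P[:,2]-zz)<.003
    c,r=cv2.minEnclosingCircle((P[t][:,:2]*1000).astype(np.float32)); print(n,t.sum(),'top z',zz,'c',c,r)
```

```text
scene 124 top z 0.14601327788874607 c (499.47100830078125, 185.36013793945312) 25.879722595214844
side 151 top z 0.14738710892786744 c (499.5503234863281, 185.1730194091797) 25.488880157470703
w 2579 top z 0.14843989677753117 c (500.00653076171875, 186.56080627441406) 24.46318817138672
```

The cap top is at z ≈ 0.148, which is the fully seated height, and its centre is at (0.4997, 0.186). Descending to grip the cap.

```bash
python3 -m pendant '[[[0.3,0.01,0],[0,0,0]],[[1,0.01,0],[0,0,0]],[[1.8,0.01,0],[0,0,0]],[[2.4,0.01,-0.01],[0,0,0]],[[2.7,0.01,-0.01],[0,0,0]]]'; python3 -m pendant '[[[0,0,0],[0,0,0]],[[0,0,0],[0,0,0]],[[0,0,0],[0,0,0]],[[0,0,0],[0,0,0]],[[0,0,0],[0,0,0]]]' 0;  python3 -m pendant '[[[0,0,0],[0,0,0]],[[0,0,0],[0,0,0]],[[0,0,0],[0,0,0]],[[0,0,0],[0,0,0]],[[0,0,0],[0,0,0]]]'
python3 - <<'E'
from h import *
s=snapshot('side'); cv2.imwrite(f'pics/side7.png',cv2.resize(s['image'][90:240,220:420],None,fx=4,fy=4))
goto([.4997,.186,.119],17.7)
E
```

```text
time: 13.78
tcp_pos: [0.499, 0.1857, 0.1179]
orientation: [-1.673, 1.568, -2.933]
contact_force: [-0.6, -0.3, -0.2]
width: 0.0851
time: 14.4
tcp_pos: [0.5007, 0.1863, 0.1208]
orientation: [1.506, 1.57, 0.246]
contact_force: [-1.8, 0.4, 4.9]
width: 0.0475
time: 15.02
tcp_pos: [0.5004, 0.1862, 0.1201]
orientation: [2.323, 1.57, 1.062]
contact_force: [-1.6, 0.1, 5.0]
width: 0.0469
t=15.07 jaw now 17.8 q7 -0.373 shift [0.029, -0.02, -0.001] turn [0.021, -0.002, -0.003] tcp [0.5005 0.1862 0.1202] F [-1.7  1.6  5.2] w 0.0471
```

View pics/side7.png

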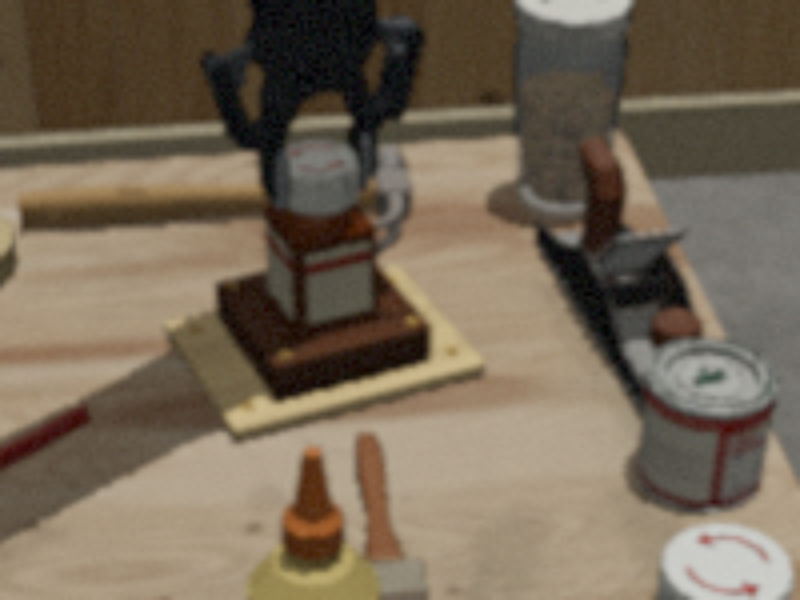

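The fingers hold the cap on its sides, clear of the shoulder. The reading is already about 5 N, so the spring is slightly pressed. Pressing down in small steps.

```bash
python3 -m pendant '[[[0.03,0,0],[0,0,0]],[[0.06,0,0],[0,0,0]],[[0.08,0,0],[0,0,0]],[[0.1,0,0],[0,0,0]],[[0.1,0,0],[0,0,0]]]'; python3 -m pendant '[[[0,0,0],[0,0,0]],[[0,0,0],[0,0,0]],[[0,0,0],[0,0,0]],[[0,0,0],[0,0,0]],[[0,0,0],[0,0,0]]]'
python3 - <<'E'
from h import *
goto([.4997,.186,.116],17.7)
E
```

```text
time: 15.7
tcp_pos: [0.5006, 0.1863, 0.1165]
orientation: [1.479, 1.57, 0.219]
contact_force: [-2.3, -0.4, 7.6]
width: 0.0471
time: 16.32
tcp_pos: [0.5006, 0.1863, 0.1165]
orientation: [1.509, 1.57, 0.249]
contact_force: [-2.5, -0.3, 8.3]
width: 0.0474
t=16.32 jaw now 17.8 q7 -0.377 shift [0.013, -0.023, -0.0] turn [0.022, 0.0, -0.006] tcp [0.5006 0.1863 0.1165] F [-2.5 -0.3  8.3] w 0.0474
```

```bash
python3 -m pendant '[[[0.01,-0.01,0],[0,0,0]],[[0.03,-0.02,0],[0,0,0]],[[0.03,-0.02,0],[0,0,0]],[[0.03,-0.02,0],[-0.5,0,0]],[[0.03,-0.02,0],[-1,0,0]]]'; python3 -m pendant '[[[0,0,0],[-1,0,0]],[[0,0,0],[-2,0,0]],[[0,0,0],[-3,0,0]],[[0,0,0],[-3,0,0]],[[0,0,0],[-3,0,0]]]'
python3 - <<'E'
from h import *
goto([.4997,.186,.116],17.7); print(read_state()['torque'])
s=snapshot('side'); cv2.imwrite(f'pics/side8.png',cv2.resize(s['image'][110:190,250:350],None,fx=7,fy=7,interpolation=cv2.INTER_CUBIC))
E
```

```text
time: 16.95
tcp_pos: [0.5007, 0.1862, 0.1158]
orientation: [1.457, 1.568, 0.286]
contact_force: [-1.3, -0.5, 9.7]
width: 0.0469
time: 17.58
tcp_pos: [0.5011, 0.1863, 0.1159]
orientation: [1.253, 1.568, 0.342]
contact_force: [-0.3, 0.1, 8.5]
width: 0.0476
t=17.57 jaw now 37.8 q7 -0.074 shift [-0.003, -0.032, -0.016] turn [4.019, 0.005, -0.035] tcp [0.5011 0.1863 0.1159] F [-0.3  0.1  8.5] w 0.0476
[ 0.04887474 -0.03476032  0.03648907]
```

View pics/side8.png

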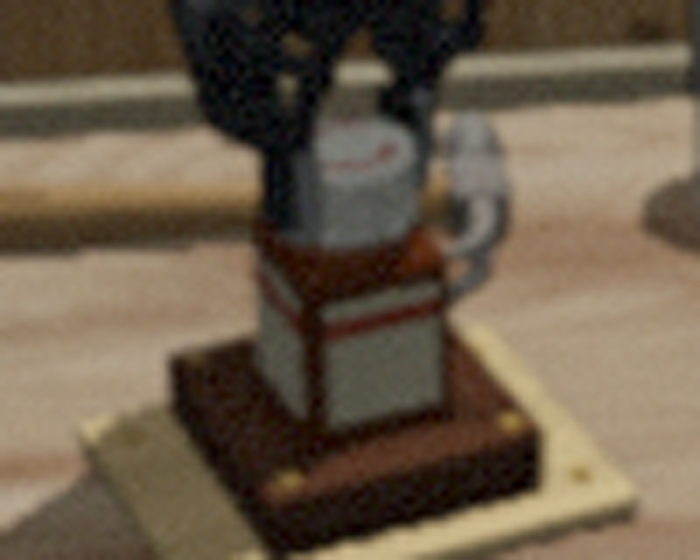

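It has turned 20° with almost no torque (0.04 N m) and the press still reads 8.5 N, so the cap is past the 7° catch. Continuing to about 90°.

```bash
python3 -m pendant '[[[0,0,0],[-1,0,0]],[[0,0,0],[-2,0,0]],[[0,0,0],[-3,0,0]],[[0,0,0],[-4,0,0]],[[0,0,0],[-5,0,0]]]'; python3 -m pendant '[[[0,0,0],[-1,0,0]],[[0,0,0],[-2,0,0]],[[0,0,0],[-3,0,0]],[[0,0,0],[-4,0,0]],[[0,0,0],[-5,0,0]]]'; python3 -m pendant '[[[0,0,0],[-1,0,0]],[[0,0,0],[-2,0,0]],[[0,0,0],[-3,0,0]],[[0,0,0],[-4,0,0]],[[0,0,0],[-4,0,0]]]';python3 - <<'E'
from h import *
goto([.4997,.186,.116]); print(read_state()['torque'])
s=snapshot('side'); cv2.imwrite(f'pics/side9.png',cv2.resize(s['image'][110:190,250:350],None,fx=7,fy=7,interpolation=cv2.INTER_CUBIC))
E
```

```text
time: 18.25
tcp_pos: [0.5013, 0.1864, 0.116]
orientation: [0.826, 1.567, 0.354]
contact_force: [-0.4, 0.3, 8.8]
width: 0.0469
time: 18.88
tcp_pos: [0.5013, 0.1865, 0.1159]
orientation: [0.45, 1.567, 0.414]
contact_force: [-0.2, 1.1, 9.2]
width: 0.0473
time: 19.5
tcp_pos: [0.5012, 0.1865, 0.1158]
orientation: [0.23, 1.568, 0.541]
contact_force: [-0.2, 1.2, 9.2]
width: 0.0472
t=19.50 jaw now 107.8 q7 0.981 shift [-0.005, -0.002, -0.039] turn [-0.0, 0.037, -0.009] tcp [0.5012 0.1865 0.1158] F [-0.2  1.2  9.2] w 0.0472
[0.11314278 0.02263877 0.00242971]
```

View pics/side9.png

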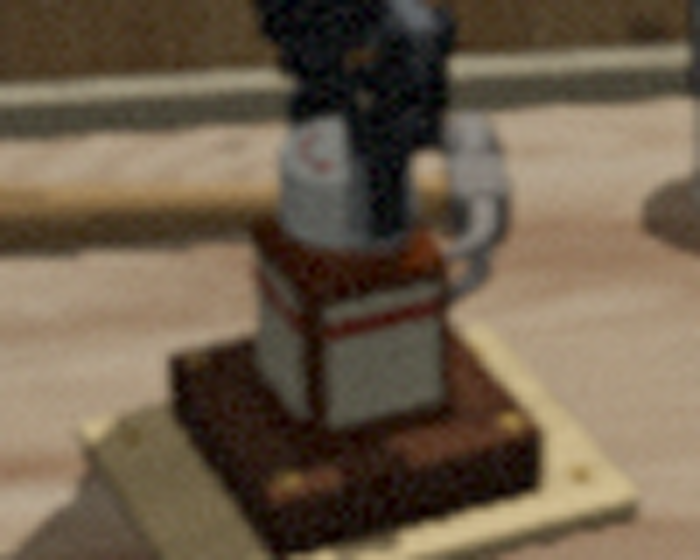

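The cap has turned 90° and the bottle hasn't moved. Lifting slowly while watching the force.

```bash
python3 -m pendant '[[[-0.05,0,0],[0,0,0]],[[-0.1,0,0],[0,0,0]],[[-0.15,0,0],[0,0,0]],[[-0.2,0,0],[0,0,0]],[[-0.25,0,0],[0,0,0]]]'; python3 -m pendant '[[[-0.1,0,0],[0,0,0]],[[-0.2,0,0],[0,0,0]],[[-0.3,0,0],[0,0,0]],[[-0.4,0,0],[0,0,0]],[[-0.5,0,0],[0,0,0]]]'
python3 - <<'E'
from h import *
goto([.5,.186,.116]); print(read_state()['torque'])
s=snapshot('side'); cv2.imwrite(f'pics/side10.png',cv2.resize(s['image'][110:190,250:350],None,fx=7,fy=7,interpolation=cv2.INTER_CUBIC))
E
```

```text
time: 20.18
tcp_pos: [0.4989, 0.1852, 0.1243]
orientation: [-3.025, 1.569, -2.714]
contact_force: [0.5, 0.7, -0.6]
width: 0.0473
time: 20.8
tcp_pos: [0.4996, 0.1858, 0.1452]
orientation: [-1.715, 1.571, -1.404]
contact_force: [0.0, -0.2, -0.2]
width: 0.0468
t=20.80 jaw now 107.8 q7 1.015 shift [0.73, 0.002, 0.012] turn [-0.0, -0.0, 0.001] tcp [0.4996 0.1858 0.1452] F [ 0.  -0.2 -0.2] w 0.0468
[-0.00637756 -0.01674881 -0.00846797]
```

View pics/side10.png

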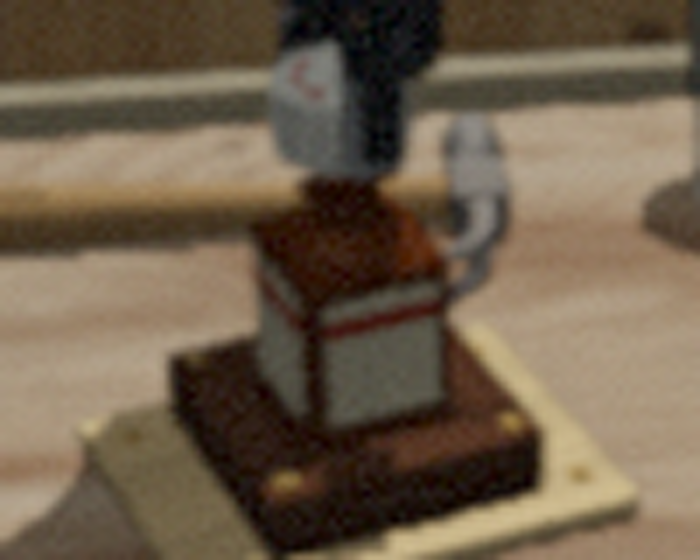

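The cap is off and the bottle hasn't moved. Raising it to about 35 mm clearance, then checking level and centring.

```bash
python3 -m pendant '[[[-0.1,0,0],[0,0,0]],[[-0.3,0,0],[0,0,0]],[[-0.5,0,0],[0,0,0]],[[-0.62,0,0],[0,0,0]],[[-0.62,0,0],[0,0,0]]]'; python3 -m pendant '[[[0,0,0],[0,0,0]],[[0,0,0],[0,0,0]],[[0,0,0],[0,0,0]],[[0,0,0],[0,0,0]],[[0,0,0],[0,0,0]]]'
python3 - <<'E'
from h import *
goto([.5,.186,.116])
vv,uu=np.mgrid[0:400,0:640]; U=np.c_[uu.ravel(),vv.ravel()]
for n in ['scene','side','wrist']:
    st=read_state(); s=snapshot(n); im=s['image']; P=pts(s,U,st); ok=s['depth'].ravel()>0
    if n!='wrist': cv2.imwrite(f'pics/{n}11.png',cv2.resize(im[100:190,210:330] if n=='scene' else im[95:195,240:360],None,fx=6,fy=6,interpolation=cv2.INTER_CUBIC))
    else: cv2.imwrite('pics/wrist11.png',im)
    mn=im.reshape(-1,3).min(1); hsv=cv2.cvtColor(im,cv2.COLOR_BGR2HSV).reshape(-1,3)
    r=np.hypot(P[:,0]-.5,P[:,1]-.186)
    t=ok&(r<.035)&(P[:,2]>.185)&(P[:,2]<.205)&(mn>70)
    print(n,t.sum(),P[t].mean(0) if t.any() else '')
    if t.sum()>30:
        Q=P[t]; A=np.c_[Q[:,:2]-[.5,.186],np.ones(len(Q))]; k=np.ones(len(Q),bool)
        for _ in range(10):
            c=np.linalg.lstsq(A[k],Q[k,2],rcond=None)[0]; k=abs(A@c-Q[:,2])<.0025
        print('top plane slope deg',np.degrees(c[:2]),'z',c[2],k.sum(), Q[k].min(0),Q[k].max(0))
    b=ok&(abs(P[:,2]-.110)<.007)&(r<.045)&(mn<70); 
    print('shoulder',b.sum(),np.round(np.percentile(P[b],[2,50,98],axis=0),4).tolist() if b.any() else '')
E
```

```text
time: 21.48
tcp_pos: [0.5, 0.1859, 0.1703]
orientation: [-0.155, 1.57, 0.155]
contact_force: [-0.5, 0.3, -0.7]
width: 0.0472
time: 22.1
tcp_pos: [0.4996, 0.1859, 0.1697]
orientation: [1.554, 1.571, 1.864]
contact_force: [1.1, -0.0, -0.8]
width: 0.0473
t=22.10 jaw now 107.8 q7 1.043 shift [1.342, 0.0, 0.011] turn [-0.0, 0.0, -0.001] tcp [0.4996 0.1859 0.1697] F [ 1.1 -0.  -0.8] w 0.0473
scene 150 [0.49042309 0.17969651 0.19322526]
top plane slope deg [0.11338708 1.01790705] z 0.19425985865810932 106 [0.47400606 0.15122641 0.19134892] [0.51352492 0.21075945 0.19659734]
shoulder 179 [[0.4715, 0.1534, 0.1035], [0.491, 0.1715, 0.1094], [0.5267, 0.2018, 0.1159]]
side 108 [0.48798064 0.1798245  0.19332193]
top plane slope deg [ 0.34693686 -2.07731748] z 0.1948586939619365 78 [0.47529598 0.16171031 0.192362  ] [0.49949123 0.2108651  0.19750595]
shoulder 235 [[0.4717, 0.1554, 0.1032], [0.4985, 0.1727, 0.1088], [0.5299, 0.2062, 0.1155]]
wrist 8026 [0.49507647 0.18420943 0.19616523]
top plane slope deg [ 0.18323554 -0.19252346] z 0.19675718847867824 7094 [0.474032   0.15391723 0.19419734] [0.52296882 0.21130957 0.19926648]
shoulder 2443 [[0.4686, 0.156, 0.1036], [0.4836, 0.1814, 0.1102], [0.505, 0.2117, 0.1152]]
```

View pics/side11.png

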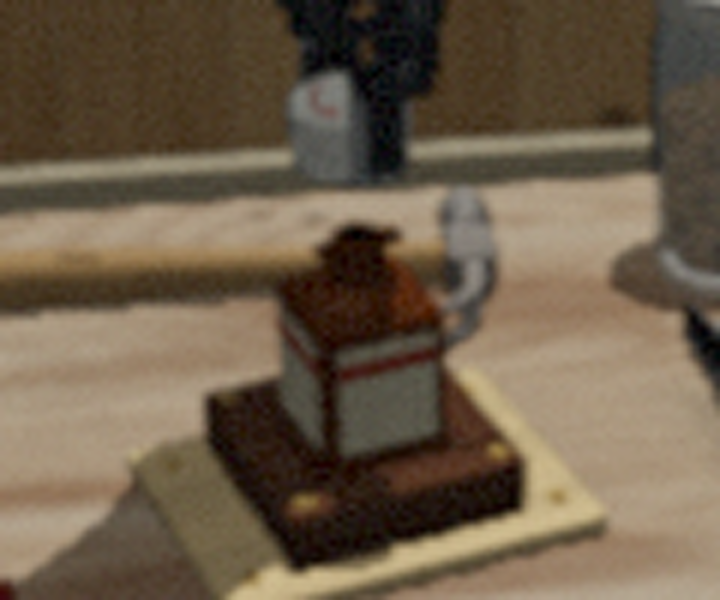

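View pics/scene11.png

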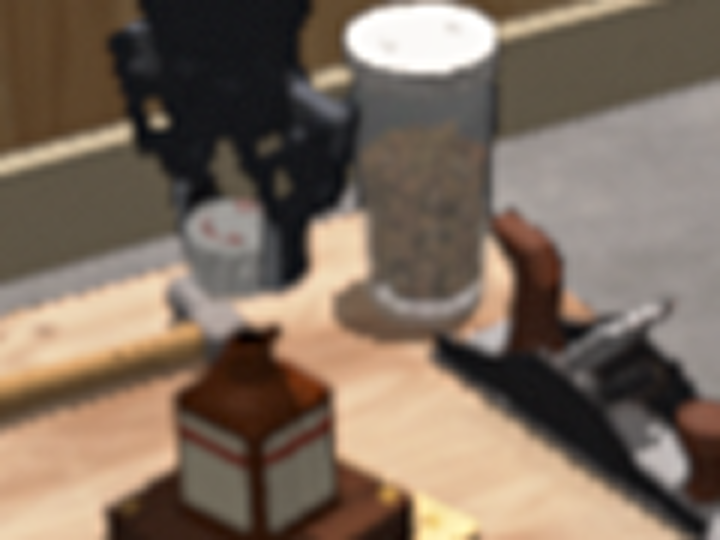

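View pics/wrist11.png

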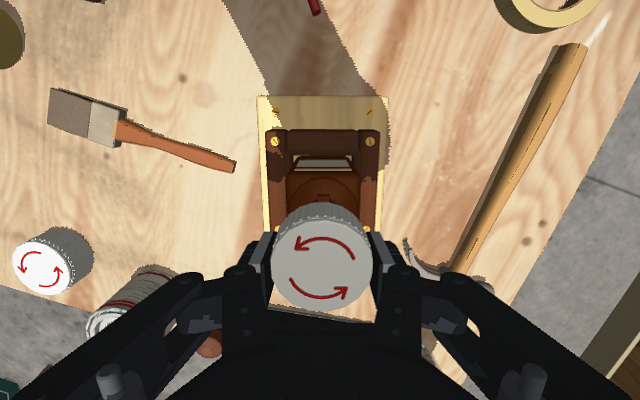

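Run:
```python
from h import *
vv,uu=np.mgrid[0:400,0:640]; U=np.c_[uu.ravel(),vv.ravel()]
st=read_state(); s=snapshot('wrist'); P=pts(s,U,st); im=s['image']; mn=im.reshape(-1,3).max(1)
r=np.hypot(P[:,0]-.5,P[:,1]-.186)
t=(abs(P[:,2]-.1967)<.0025)&(r<.04)&(s['depth'].ravel()>0)&(mn>100)
m=t.reshape(400,640).astype(np.uint8); m=cv2.morphologyEx(m,cv2.MORPH_CLOSE,np.ones((9,9))); m=cv2.morphologyEx(m,cv2.MORPH_OPEN,np.ones((15,15)))
c=max(cv2.findContours(m,0,1)[0],key=cv2.contourArea)[:,0]; Q=plane(s,c,.1967,st)[:,:2]*1e3
print('cap',cv2.minEnclosingCircle(Q.astype(np.float32)),cv2.minAreaRect(Q.astype(np.float32)))
for n in ['scene','side']:
    s=snapshot(n); P=pts(s,U); ok=s['depth'].ravel()>0
    r=np.hypot(P[:,0]-.5,P[:,1]-.186)
    k=ok&(r<.022)&(P[:,2]>.118)&(P[:,2]<.150); print(n,'neck',k.sum(),np.round(np.percentile(P[k],[3,50,97],axis=0),4).tolist())
    bo=ok&(P[:,2]>.046)&(P[:,2]<.105)&(r<.05); Q=P[bo][:,:2]
    from scipy.optimize import least_squares
    def f(v):
        a=v[2]; d=Q-v[:2]; c=np.c_[d@[np.cos(a),np.sin(a)],d@[-np.sin(a),np.cos(a)]]
        return abs(c).max(1)-.029
    x=least_squares(f,[.5,.186,.3],loss='soft_l1',f_scale=.002).x; print('body',np.round(x[:2],4),np.degrees(x[2]))
    vm=ok&(r<.022)&(P[:,2]>.15)&(P[:,2]<.2); print('cap rim low z',np.percentile(P[vm][:,2],2))
```

```text
cap ((497.7293395996094, 186.4504852294922), 25.332630157470703) ((497.96551513671875, 184.98196411132812), (47.49150085449219, 46.795597076416016), 17.8154354095459)
scene neck 73 [[0.4845, 0.1744, 0.1191], [0.498, 0.1797, 0.1305], [0.5158, 0.1943, 0.1361]]
body [0.5013 0.1871] 18.104963093712396
cap rim low z 0.1925337867092262
side neck 108 [[0.4844, 0.1743, 0.1188], [0.5011, 0.1809, 0.1314], [0.5175, 0.1957, 0.1355]]
body [0.5015 0.1871] 18.269731416462342
cap rim low z 0.17683762640076778
```

The cap is level to within about 0.3° and 35 mm above the mouth. It sits about 1.5–2 mm short along +x of where the bottle held it, so I'll nudge it by that much.

```bash
python3 -m pendant '[[[0,0,0.02],[0,0,0]],[[0,0,0.04],[0,0,0]],[[0,0,0.04],[0,0,0]],[[0,0,0.04],[0,0,0]],[[0,0,0.04],[0,0,0]]]'; python3 -m pendant '[[[0,0,0],[0,0,0]],[[0,0,0],[0,0,0]],[[0,0,0],[0,0,0]],[[0,0,0],[0,0,0]],[[0,0,0],[0,0,0]]]'
python3 - <<'E'
from h import *
goto([.5012,.1865,.17])
s=snapshot('scene'); cv2.imwrite('pics/fin.png',s['image'])
E
```

```text
time: 23.02
tcp_pos: [0.5011, 0.1863, 0.1697]
orientation: [2.524, 1.571, 2.834]
contact_force: [0.1, 0.2, -0.7]
width: 0.0472
time: 23.65
tcp_pos: [0.5011, 0.1863, 0.1697]
orientation: [0.745, 1.571, 1.055]
contact_force: [0.5, -0.1, -0.5]
width: 0.0471
t=23.65 jaw now 107.8 q7 1.042 shift [-0.007, 0.003, 0.003] turn [-0.0, 0.0, -0.0] tcp [0.5011 0.1863 0.1697] F [ 0.5 -0.1 -0.5] w 0.0471
```

View pics/fin.png

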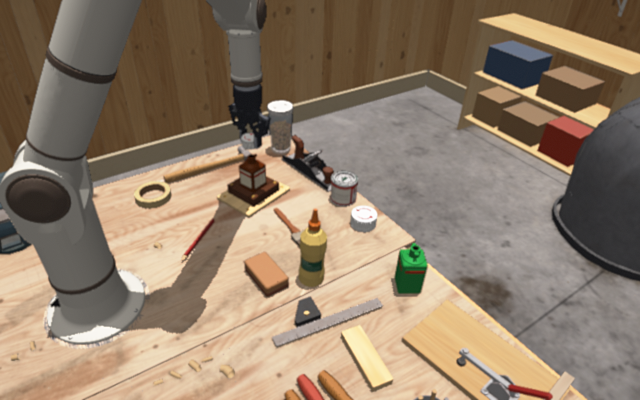

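The final scene picture shows the cap held above the seated bottle at (252,150). The glue bottle, brush, sanding block, green bottle and lid are all where they were. Handing in.

```bash
python3 -c "
from cell import sign_off; print(sign_off())"
```

```text
the job is handed in; nothing more can be done
None
```

I handed the job in at about 24 s of robot time: the cap is off and held level above the bottle, which is seated in the well. No verdict is reported.

- **Seating the bottle:** I carried it upright to the block and lowered it, still held, until the well floor pushed back with 20 N. The cap top then measured 0.146–0.148 m in the three cameras, against 0.148 m expected for full seating.
- **Removing the cap:** I regripped on the cap, pressed it with 8–10 N and turned it 90° anticlockwise. It lifted off with no upward pull on the bottle.
- **Last checks:** The cap is level to about 0.3° by the wrist view; the scene and side views gave rougher slopes of 1–2°. It is about 35 mm clear of the mouth and centred to within about 2 mm. The bottle is still square in the well at seated height, and nothing else on the bench looks moved.
- **Disagreements:** The cameras differed by 1–2 mm on the centre positions, so I centred the cap by where the arm stood while turning it on the bottle. I did not measure the cap's position again after that last 1.6 mm nudge. The side camera put the cap's lower rim at about 0.177 m, against 0.171 m from the wrist camera. The scene camera's rim reading, 0.193 m, only caught the top.

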